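Set a batten against the fence and the flip stop

ROBOT

A 6-joint arm with a two-finger parallel gripper is mounted at the origin on the work surface. World frame = base frame: x ahead of the robot, y to its left, z up, the work surface at z = 0. Lengths are in m, angles in rad, forces in N, time in s.
With the tool pointing down it reaches from about 0.3 to 0.825 m from the base axis. Payload 5.4 kg.
Tool frame: the origin (TCP) lies at the very end of the fingers, on their centre line; the grasp point (between the pads) lies 19 mm behind it; z points along the fingers, x is the direction in which the jaws open and shut, and the axes are right-handed (so a half turn about z gives the same grasp; the last joint's range is limited). The gripper opens to 92 mm and grips with 3 to 60 N. Pads are 20 mm wide; open, the fingers measure 128 mm over their backs; the gripper's body (75 mm by 189 mm) begins 69 mm behind the grasp point.
Start: joints at [-1.511, 0.158, 1.597, -0, 1.386, -0.21], TCP at [0.153, -0.554, 0.215] pointing down, gripper open.
Joint ranges: [-2.91, 2.91], [-0.94, 2.29], [0.18, 2.7], [-1.29, 4.43], [0.17, 2.64], [-3, 3]. Speed limits (rad/s): [2.57, 2.57, 3.14, 3.14, 3.14, 3.14].

INTERFACE

Orientations are given as a rotation vector (axis times angle).
In Python, from workcell import bot gives the robot as it stands. Calls block until the motion is done:
- bot.goto(position, orientation): joint-space move of the TCP to a pose.
- bot.line_to(position, rot=None, max_speed=0.15): straight line of the TCP; rot=None keeps the orientation; max_speed is the mean speed in m/s.
- bot.set_joints(angles): joint-space move.
- bot.set_gripper(opening, newtons=None): opening from 0.0 (shut) to 1.0 (fully open); newtons is the grip in N (None keeps the last); returns when the fingers have stopped.
- bot.hold(seconds).
- bot.inverse_kinematics(position, orientation): joint angles nearest the present ones, or None.
- bot.read_camera(name): name is "scene" or "top" or "wrist"; returns a dict with "pixels" (400x640x3 uint8, blue, green, red), "fx", "fy", "cx", "cy" (pixels), "R" (3x3) and "t" (3): a world point X has camera coordinates R X + t. Camera axes: x right, y down, z forward; pixel columns grow to the right and rows downward; lengths in m; the calibration is good to about 2 mm. A picture is of the moment at which its call begins. There is no depth.
A pose or a line that the arm cannot do raises bot.MotionError and nothing moves.
- bot.job_done(): hands the job in, once; it reports no verdict.
Readings, each from a call of its own:
- bot.current_clock(): time.
- bot.current_joints(): joint angles.
- bot.current_joint_vel(): joint speeds.
- bot.current_effort(): joint torques, N m.
- bot.current_ee_pos(): TCP position.
- bot.current_tool_rot(): TCP orientation.
- bot.current_contact_force(): force on the tool from outside, world axes, zero at the start.
- bot.current_ft_torque(): the same for the moment, N m.
- bot.current_opening(): opening from 0.0 (shut) to 1.0 (fully open).
Only numpy, scipy, OpenCV 4.12 (cv2) and the standard library are available. Lean on these libraries where they do the work, as an engineer would, in place of code of your own. Each camera call takes 0.05 s, during which the arm holds its last target. There are 200 camera calls.

TASK

Set up the long batten for sawing to length: press the raised flip stop on the fence all the way down with the fingertips, then push the batten back flush against the fence and along it until its end rests against the stop, and leave it there. Only touch and push: do not take the stop or the batten between the fingers and do not lift the batten. Leave the offcut, the pencil and everything else on the bench where they are.

Things in the scene. Friction and masses are not known exactly. Their poses are not given: they have to be found in the camera images.
- saw_board: Fixed sawing board: plywood base 290 x 640 mm, its top 18 mm above the bench, with an aluminium fence 45 mm high above the base and 25 mm thick. Origin on the bench; x square to the fence and away from the robot, y left along the fence, z up. Base: x -160 to 130, y -320 to 320 mm; fence's flat front face: x = 100 mm. Nothing catches in its saw kerf. Place and yaw differ each time.
- flip_stop: Fixed carriage of the flip stop on top of the fence, its place along the fence differs. Origin: where the fence's front face, the base's top and the right-hand (stop) face of the lowered arm meet. Axes as saw_board. The seated batten has its origin at (-22.5, -130, 0) mm in this frame. Carriage: y -16 to 28, x above -2 mm, top 70 mm above the base; a locking knob sticks out behind (leave it).
- stop_arm (a joint): Angle (rad) of the stop's grey arm: 0 = all the way down (its limit), positive = swung up; starts 0.65 to 0.95, leaning up towards the robot. Hinge along y through x 6, z 62 mm of flip_stop. Down, its blade fills x -56 to -12, y 0 to 12, z 4 to 44 mm and has a level top. It stays where left; 2 to 4 N straight down at x -40 to -55 mm swings it down till its top is level at z 44.
- stop_nose (a point): Upper front edge of the stop's arm, at mid-width (y = 6 mm): the place to press. With the arm down it lies at x = -56, z = 44 mm of flip_stop. It turns with the arm; its axes equal flip_stop's when the arm is down.
- batten: The long batten: loose planed mid-brown wood, 260 mm long (its y axis), 45 mm wide (x), 20 mm thick, about 0.14 kg. Origin: centre of its underside. It starts flat on the plywood base, right of the stop by 40 to 160 mm and 30 to 75 mm short of its place at the fence, turned up to 0.2 rad.
- offcut: Bystander: short piece of the same wood, 45 (x) x 90 (y) x 20 mm, loose, on the front edge of the plywood base. Origin: centre of its underside.
- pencil: Bystander: flat red carpenter's pencil, 150 mm long (y), 10 x 8 mm, loose, on the front edge of the plywood base. Origin: centre of its underside.
- short_batten: Bystander: piece of the same wood, 170 (x) x 45 (y) x 20 mm, loose on the bench to the right. Origin: centre of its underside.
- try_square: Bystander: try square lying on the bench to the left; dark wooden stock 115 x 22 x 18 mm along x, steel blade 150 mm along +y. Origin: under the centre of the stock.
- tape_measure: Bystander: black tape measure, 70 x 34 x 64 mm, on the bench to the left. Origin: centre of its underside.
- glue_bottle: Bystander: white glue bottle, 60 mm across, 165 mm tall, on the bench to the right. Origin: centre of its underside.
- screw_jar: Bystander: glass jar with steel lid, 68 mm across, 85 mm tall, on the bench to the right. Origin: centre of its underside.

How it is judged:
On the way, in this order (a step that is already met when the one before it is completed fails the run):
1. the flip stop is pressed all the way down (value of joint stop_arm below 0.07 rad), for 0.2 s.
2. the batten lies flush against the fence with its left end at the stop (x of batten in the frame of flip_stop between -0.0255 and -0.019 m and y of batten in the frame of flip_stop between -0.133 and -0.126 m and angle between the y axis of batten and the y axis of flip_stop, either way round below 0.016 rad and height (world z) of batten below 0.022 m and angle between batten's own z axis and vertical below 0.05 rad), for 0.2 s.
At the end, for the whole second after the job is handed in: The flip stop's arm is down (within 0.07 rad); the batten lies flat on the base, its back edge against the fence (within 3 mm and 0.016 rad) and its left end against the stop (within 3 mm), at rest and let go (all of step 2 and value of joint stop_arm below 0.07 rad and linear speed of batten below 0.01 m/s); the robot touches nothing.
It fails at once if the batten is pushed more than 20 mm while the flip stop is still up (above 0.3 rad) (distance of batten from where it was at the start of the episode above 0.02 m and value of joint stop_arm above 0.3 rad).
It fails at once if the batten is lifted more than 12 mm or tipped (height (world z) of batten above 0.03 m or angle between batten's own z axis and vertical above 0.25 rad).
It fails at once if the batten is taken between the fingers (grasp point inside its outline, tips well below its top) (x of the grasp point in the frame of batten between -0.01 and 0.01 m and y of the grasp point in the frame of batten between -0.115 and 0.115 m and z of the grasp point in the frame of batten below 0.03 m).
It fails at once if the stop's arm is taken between the fingers (grasp point inside the arm) (x of the grasp point in the frame of stop_nose between 0 and 0.044 m and y of the grasp point in the frame of stop_nose between -0.006 and 0.006 m and z of the grasp point in the frame of stop_nose between -0.04 and 0 m).
It fails at once if the offcut, the pencil or any other bystander is moved more than 20 mm (distance of any of offcut, pencil, short_batten, try_square, tape_measure, glue_bottle, screw_jar from where it was at the start of the episode above 0.02 m).
It also fails if it takes over 67 s, if anything falls off the work surface, if the arm or the gripper's body presses on something with over 40 N, if the wrist force passes 120 N, or if a joint passes its speed limit or range.

## Working session

There is one attempt and no reset: what is moved stays moved. The work goes in short steps, each a Python script; the robot and the scene stay as the last script left them, time stands still between calls to the robot, and variables do not carry over. Pictures are saved under pics/ and viewed, about 8 in all and at most 12, crops included, and the job is handed in when it is done.

```bash
mkdir -p pics; python3 - <<'E'
from workcell import bot
import cv2,numpy as np
for n in("top","scene"):
    c=bot.read_camera(n);cv2.imwrite(f"pics/{n}0.png",c["pixels"]);print(n,c["fx"],c["cx"],c["cy"],np.round(c["R"],3).tolist(),np.round(c["t"],3))
print(bot.current_tool_rot(),bot.current_clock())
E
```

```text
top 367.2147994074772 326.43365668488707 199.86940666282854 [[0.021, -1.0, -0.0], [-0.994, -0.021, -0.112], [0.111, 0.003, -0.994]] [-0.061  0.503  1.37 ]
scene 401.70280713195615 325.39007001682666 196.52500744800702 [[-0.363, 0.932, -0.011], [0.744, 0.283, -0.605], [-0.56, -0.228, -0.796]] [ 0.27  -0.298  1.517]
[-2.49899102e+00  1.90175020e+00  1.74350584e-03] 0.1
```

View pics/top0.png

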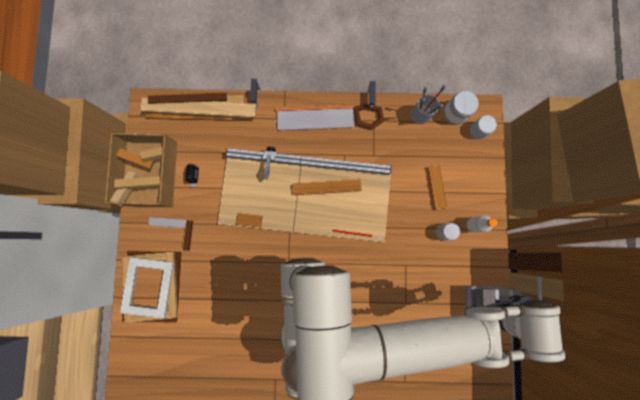

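View pics/scene0.png

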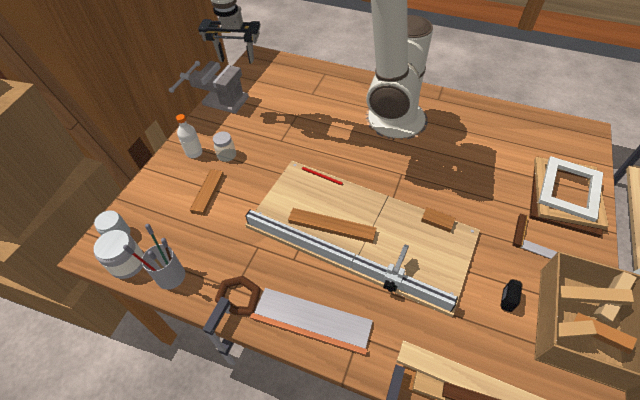

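Top view: fence from (228,153) to (391,170), stop at about (267,162), batten corners near (292,187)–(361,184), offcut at (249,219), pencil at (352,233). The scene view agrees. Next I'll take a coarse position, then go closer with the wrist camera.

```bash
cat > h.py <<'E'
from workcell import bot
import cv2,numpy as np
from scipy.spatial.transform import Rotation as Ro
def ray(c,uv,z):
    d=np.array([(uv[0]-c["cx"])/c["fx"],(uv[1]-c["cy"])/c["fy"],1.])
    R=np.array(c["R"]);o=-R.T@np.array(c["t"]);d=R.T@d
    return o+d*(z-o[2])/d[2]
def rot(yaw):  # tool down, tool x (jaw axis) along world angle yaw
    x=np.array([np.cos(yaw),np.sin(yaw),0]);z=np.array([0,0,-1.])
    return Ro.from_matrix(np.c_[x,np.cross(z,x),z]).as_rotvec()
E
python3 - <<'E'
from h import *
c=bot.read_camera("top")
for n,uv,z in[("baseFL",(218,226),.018),("baseFR",(385,241),.018),("fenceL",(228,150),.063),("fenceR",(391,167),.063),("stopknob",(268,152),.088),("nose",(265,179),.1),("batL",(292,190),.038),("batR",(361,185),.038),("offcut",(249,219),.038),("pencil",(352,233),.026)]:
    print(n,np.round(ray(c,uv,z),3))
R=Ro.from_rotvec(bot.current_tool_rot()).as_matrix();print(np.round(R,2))
w=bot.read_camera("wrist");Rw=np.array(w["R"]);o=-Rw.T@w["t"];
print("cam in tool",np.round(R.T@(o-bot.current_ee_pos()),3),"axes",np.round((Rw@R),2).tolist(),w["fx"])
for y in (-1.65,-1.5,-1.3,1.5,0):
    print(y,[None if q is None else np.round(q,2) for q in [bot.inverse_kinematics([.5,.1,.35],rot(y))]])
E
```

```text
baseFL [0.397 0.361 0.018]
baseFR [ 0.353 -0.275  0.018]
fenceL [0.682 0.325 0.063]
fenceR [ 0.629 -0.29   0.063]
stopknob [0.671 0.17  0.088]
nose [0.568 0.175 0.1  ]
batL [0.538 0.081 0.038]
batR [ 0.563 -0.18   0.038]
offcut [0.425 0.24  0.038]
pencil [ 0.381 -0.149  0.026]
[[ 0.27 -0.96 -0.  ]
 [-0.96 -0.27  0.  ]
 [-0.   -0.   -1.  ]]
cam in tool [-0.    -0.065 -0.17 ] axes [[1.0, 0.0, -0.0], [-0.0, 0.97, -0.24], [0.0, 0.24, 0.97]] 304.3867184065857
-1.65 [array([-0.04, -0.07,  1.57, -0.  ,  1.64,  1.61])]
-1.5 [array([-0.04, -0.07,  1.57, -0.  ,  1.64,  1.46])]
-1.3 [array([-0.04, -0.07,  1.57, -0.  ,  1.64,  1.26])]
1.5 [array([-0.04, -0.07,  1.57, -0.  ,  1.64, -1.54])]
0 [array([-0.04, -0.07,  1.57, -0.  ,  1.64, -0.04])]
```

```bash
python3 - <<'E'
from h import *
p=bot.current_ee_pos();bot.line_to([p[0],p[1],.3],max_speed=.3)
bot.set_gripper(0.0)
bot.goto([.45,.02,.33],rot(-np.pi/2-.08))
w=bot.read_camera("wrist");np.savez("w1.npz",**{k:np.array(v) for k,v in w.items()})
cv2.imwrite("pics/w1.png",w["pixels"]);print(bot.current_clock(),bot.current_opening(),bot.current_contact_force())
E
```

```text
4.3417 0.008580648109280997 [-0.28091641 -0.10830314 -1.32414812]
```

View pics/w1.png

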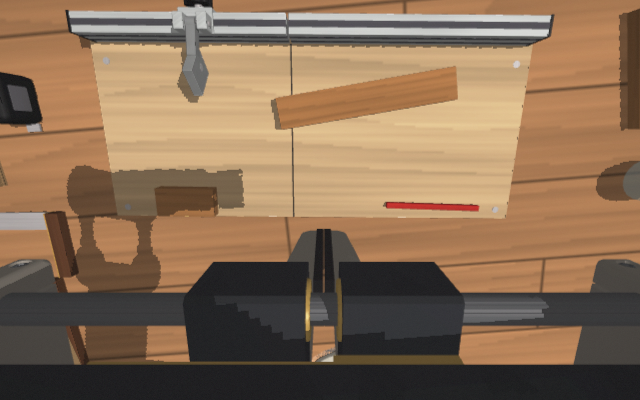

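The wrist view shows the fence base line at row ~44, board front corners at (118,216) and (504,218), the raised stop arm at (180–208, 40–100), the carriage at columns 172–213, and the batten top with corners near (276,99), (457,66), (458,99), (279,129).

```bash
python3 - <<'E'
from h import *
c={k:v for k,v in np.load("w1.npz").items()}
FL,FR=ray(c,(118,216),.018),ray(c,(504,218),.018)
BL,BR=ray(c,(92,44),.018),ray(c,(533,46),.018)
TL,TR=ray(c,(77,34),.063),ray(c,(548,38),.063)
print(FL,FR,BL,BR,TL,TR)
for a,b in((FL,FR),(BL,BR),(TL,TR)): d=(a-b)[:2];print("len",np.linalg.norm(d),"yaw",np.arctan2(-d[0],d[1]))
d=(FL-FR)[:2];yaw=np.arctan2(-d[0],d[1]);ex=np.array([np.cos(yaw),np.sin(yaw)]);print("front->fence",ex@(BL-FL)[:2],ex@(BR-FR)[:2])
ey=np.array([-ex[1],ex[0]]);m=(FL+FR)[:2]/2;
for n,uv,z in(("carrR",(213,30),.088),("carrL",(172,30),.088),("carrR0",(213,12),.088),("bladeL",(180,90),.1),("bladeR",(208,75),.1)):
    q=ray(c,uv,z)[:2]-m;print(n,ex@q-160e-3,ey@q)
hsv=cv2.cvtColor(c["pixels"],cv2.COLOR_BGR2HSV)
for p in((350,100),(200,120),(275,115),(300,60),(200,80)): print(p,hsv[p[1],p[0]])
roi=np.zeros((400,640),np.uint8);roi[55:140,262:475]=1
mask=((hsv[...,2]<190)&(hsv[...,1]>110)&(roi>0)).astype(np.uint8)*255
mask=cv2.morphologyEx(mask,cv2.MORPH_OPEN,np.ones((5,5)))
cn=max(cv2.findContours(mask,0,2)[0],key=cv2.contourArea);print(cv2.contourArea(cn),cv2.approxPolyDP(cn,4,True)[:,0].tolist())
cv2.imwrite("pics/crop1.png",cv2.resize(c["pixels"][0:135,60:480],None,fx=1.9,fy=1.9,interpolation=cv2.INTER_CUBIC))
E
```

```text
[0.40528776 0.36147224 0.018     ] [ 0.34987166 -0.27193261  0.018     ] [0.66225199 0.33661279 0.018     ] [ 0.6076581  -0.29851762  0.018     ] [0.66174267 0.32280363 0.063     ] [ 0.60704512 -0.28810308  0.063     ]
len 0.6358243839466691 yaw -0.0872670217537953
len 0.6374724605548135 yaw -0.08574621357926983
len 0.6133504969001273 yaw -0.08929691803681261
front->fence 0.2581530496187475 0.25912252257408525
carrR 0.09740713583607627 0.11638814459359328
carrL 0.0971224733681029 0.1664958294145385
carrR0 0.11703935592086231 0.11480831901828478
bladeL 0.026569158866670467 0.15873798195437527
bladeR 0.04410823450729531 0.12258539299678914
(350, 100) [ 14 147 172]
(200, 120) [ 17  95 215]
(275, 115) [ 16  90 122]
(300, 60) [ 17  96 189]
(200, 80) [  0   5 104]
5725.0 [[456, 69], [278, 97], [280, 125], [288, 128], [455, 99]]
```

View pics/crop1.png

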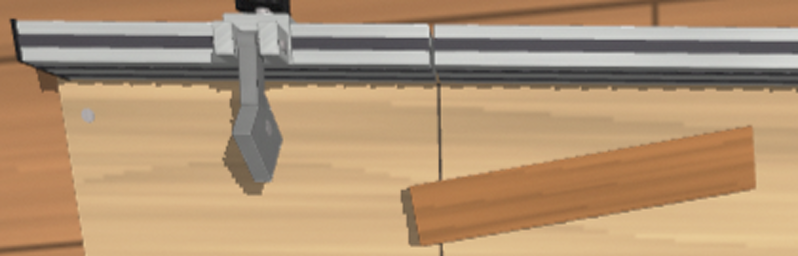

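```bash
python3 - <<'E'
from h import *
import json
c={k:v for k,v in np.load("w1.npz").items()}
yaw=-.0872;ex=np.array([np.cos(yaw),np.sin(yaw)]);ey=np.array([-ex[1],ex[0]])
FL,FR,BL,BR=[ray(c,p,.018)[:2] for p in((118,216),(504,218),(92,44),(533,46))]
fx=(ex@(FL+FR)/2+.26+ex@(BL+BR)/2)/2; by=ey@(FL+FR+BL+BR)/4
print("fence face along ex",fx,"base centre ey",by)
for uv,z in(((213,28),.063),((172.6,28),.088)):print("carr y",ey@ray(c,uv,z)[:2]-by)
for th in np.arange(.6,1.0,.05):
    z=.080+.0646*np.sin(th-.283);x=.006-.0646*np.cos(th-.283);q=ray(c,(186.5,71),z)[:2]
    print(round(th,2),"nose x model",round(x,4),"ray",round(ex@q-fx,4),"y",round(ey@q-by,4),"z",round(z,3))
P=[ray(c,p,.038)[:2] for p in((276,98),(455,66),(457,99),(281,129))]
for p in P: print("bat",ex@p-fx,ey@p-by)
print([np.linalg.norm(P[i]-P[i-1]) for i in range(4)])
E
```

```text
fence face along ex 0.6315648921336741 base centre ey 0.0758780503730712
carr y 0.12599578826587554
carr y 0.16710315291018635
0.6 nose x model -0.0554 ray -0.0508 y 0.15 z 0.1
0.65 nose x model -0.0543 ray -0.0513 y 0.1487 z 0.103
0.7 nose x model -0.0531 ray -0.0518 y 0.1475 z 0.106
0.75 nose x model -0.0517 ray -0.0524 y 0.1463 z 0.109
0.8 nose x model -0.0502 ray -0.0528 y 0.1451 z 0.112
0.85 nose x model -0.0485 ray -0.0533 y 0.1439 z 0.115
0.9 nose x model -0.0467 ray -0.0538 y 0.1428 z 0.117
0.95 nose x model -0.0448 ray -0.0542 y 0.1417 z 0.12
bat -0.0755688400146528 0.050822753495351494
bat -0.031465918974420526 -0.2023406203264605
bat -0.0754970140432839 -0.2099926777163953
bat -0.11886936381012103 0.0448176368186405
[np.float64(0.04371494924236811), np.float64(0.2569761885644728), np.float64(0.04469106527329755), np.float64(0.25847525436246455)]
```

Sizes match (batten 257×44 mm measured against 260×45, front to fence 259 mm against 260). The nose solves to 0.73 rad at y≈0.146, in range. Pressing the stop now.

```bash
cat >> h.py <<'E'
yaw=-.0872;ex=np.array([np.cos(yaw),np.sin(yaw)]);ey=np.array([-ex[1],ex[0]])
FX,BY,SY=.6316,.0759,.140
def P(x,y,z):   # flip_stop frame x,y; world z
    return np.r_[ex*(FX+x)+ey*(BY+SY+y),z]
def loc(p): return np.array([ex@p[:2]-FX,ey@p[:2]-BY-SY,p[2]])
RT=rot(-np.pi/2+yaw)
E
python3 - <<'E'
from h import *
f0=bot.current_contact_force()
bot.goto(P(-.048,.006,.18),RT)
bot.line_to(P(-.048,.006,.125),max_speed=.2)
for z in(.10,.08,.07,.066,.064,.0625,.0615,.0605):
    bot.line_to(P(-.048,.006,z),max_speed=.05)
    f=bot.current_contact_force()-f0;print(z,np.round(f,2),np.round(bot.current_ee_pos()[2],4))
    if f[2]>12:break
bot.hold(.4)
bot.line_to(P(-.048,.006,.13),max_speed=.2)
bot.goto(P(-.19,-.05,.30),RT)
w=bot.read_camera("wrist");np.savez("w2.npz",**{k:np.array(v) for k,v in w.items()})
cv2.imwrite("pics/w2.png",w["pixels"][:270]);print(bot.current_clock())
E
```

```text
0.1 [0.16 0.96 1.54] 0.0999
0.08 [-0.21 -0.4   0.78] 0.0796
0.07 [-0.26 -0.68  1.57] 0.0695
0.066 [-0.41  0.61  1.78] 0.0657
0.064 [1.23 0.59 1.21] 0.0639
0.0625 [ 1.58 -0.7   2.23] 0.0624
0.0615 [-2.17 -0.13  6.41] 0.0623
0.0605 [-5.79  0.23 10.86] 0.0622
10.4417
```

View pics/w2.png

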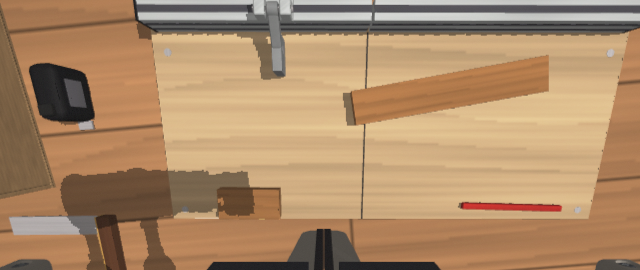

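The stop is down: it went solid at z=0.0623 (0.062 expected), and the arm is now straight in view, tip at (280,75). The batten (345–549, 55–125), offcut and pencil have not moved. Next I'll push the batten to the fence.

```bash
python3 - <<'E'
from h import *
y=-.199
bot.goto(P(-.14,y,.10),RT); bot.line_to(P(-.14,y,.027),max_speed=.1); bot.hold(.2)
f0=bot.current_contact_force()
for x in list(np.arange(-.12,-.062,.01))+list(np.arange(-.062,-.048,.001)):
    bot.line_to(P(x,y,.027),max_speed=.05)
    f=bot.current_contact_force()-f0;fx=ex@f[:2];l=loc(bot.current_ee_pos())
    print(round(x,4),np.round(l,4),round(fx,2))
    if fx<-7:break
bot.line_to(P(x-.03,y,.027),max_speed=.1); bot.line_to(P(x-.03,y,.10),max_speed=.2)
bot.goto(P(-.19,-.18,.30),RT)
w=bot.read_camera("wrist");np.savez("w3.npz",**{k:np.array(v) for k,v in w.items()})
cv2.imwrite("pics/w3.png",w["pixels"][:270]);print(bot.current_clock())
E
```

```text
-0.12 [-0.1199 -0.199   0.0269] -0.18
-0.11 [-0.1097 -0.199   0.0271] -0.46
-0.1 [-0.0996 -0.1991  0.0271] -0.04
-0.09 [-0.0895 -0.1991  0.0271] 0.37
-0.08 [-0.0795 -0.1991  0.0271] 0.38
-0.07 [-0.0695 -0.1991  0.0271] 0.16
-0.062 [-0.0615 -0.1991  0.0271] 0.15
-0.061 [-0.061 -0.199  0.027] 0.59
-0.06 [-0.0601 -0.199   0.027 ] -0.47
-0.059 [-0.059 -0.199  0.027] 0.46
-0.058 [-0.0579 -0.199   0.027 ] 0.38
-0.057 [-0.0569 -0.199   0.027 ] 0.55
-0.056 [-0.0559 -0.199   0.027 ] 0.5
-0.055 [-0.0549 -0.199   0.027 ] 0.63
-0.054 [-0.0539 -0.199   0.027 ] 0.5
-0.053 [-0.053  -0.1991  0.027 ] -0.04
-0.052 [-0.0526 -0.199   0.0269] -3.89
-0.051 [-0.0525 -0.199   0.0268] -6.95
-0.05 [-0.0525 -0.199   0.0267] -11.29
20.0667
```

View pics/w3.png

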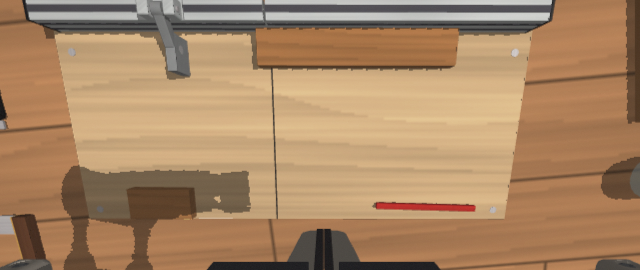

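The batten (255–458, 28–68) now lies parallel at the fence, and the stop is still down. Contact went solid at x=-52.5 mm. Next I'll push along the fence from its right end.

```bash
python3 - <<'E'
from h import *
c={k:v for k,v in np.load("w3.npz").items()}
R,L=loc(ray(c,(457.5,66),.038)),loc(ray(c,(257,67),.038));print("R",R,"L",L)
b=loc(ray(c,(188,76),.022));print("blade lower right front approx",b)
ye=R[1]; x=-.021
bot.goto(P(x,ye-.05,.12),RT); bot.line_to(P(x,ye-.05,.028),max_speed=.15); bot.hold(.2)
f0=bot.current_contact_force(); free=0
y=ye-.04; step=.01
while y<-.262:
    y+=.01 if y<-.30 else .001
    bot.line_to(P(x,y,.028),max_speed=.05)
    f=bot.current_contact_force()-f0;fy=ey@f[:2]
    if y>-.292 or abs(fy)>3: print(round(y,4),np.round(loc(bot.current_ee_pos()),4),round(fy,2),round(ex@f[:2],2))
    if fy<-5:break
bot.line_to(P(x,y-.03,.028),max_speed=.1); bot.line_to(P(x,y-.03,.12),max_speed=.2)
print(bot.current_clock())
E
```

```text
R [-0.04509597 -0.35600595  0.038     ] L [-0.04602263 -0.09374558  0.038     ]
blade lower right front approx [-0.05439146  0.00439684  0.022     ]
-0.291 [-0.021  -0.2909  0.028 ] 0.13 0.4
-0.29 [-0.021  -0.2899  0.028 ] -0.23 0.14
-0.289 [-0.021  -0.2889  0.028 ] -0.22 0.14
-0.288 [-0.021  -0.2879  0.028 ] 0.33 0.28
-0.287 [-0.021  -0.2869  0.028 ] 0.33 -0.08
-0.286 [-0.021  -0.2859  0.028 ] 0.07 0.51
-0.285 [-0.021  -0.2849  0.028 ] -0.6 0.14
-0.284 [-0.021  -0.2839  0.028 ] 1.24 -0.47
-0.283 [-0.021  -0.2829  0.028 ] -0.49 0.54
-0.282 [-0.021  -0.2819  0.028 ] -0.09 0.78
-0.281 [-0.021  -0.2809  0.028 ] -0.71 -0.19
-0.28 [-0.021  -0.2799  0.028 ] -0.17 0.48
-0.279 [-0.021  -0.2789  0.028 ] 1.15 -0.23
-0.278 [-0.021  -0.2779  0.028 ] -1.26 0.35
-0.277 [-0.021  -0.2769  0.028 ] 0.41 0.45
-0.276 [-0.021  -0.2759  0.028 ] 0.42 -0.4
-0.275 [-0.021  -0.2749  0.028 ] 0.9 0.26
-0.274 [-0.021  -0.2739  0.028 ] -0.79 -0.52
-0.273 [-0.021  -0.2729  0.028 ] 0.52 -0.19
-0.272 [-0.021  -0.2719  0.028 ] 0.09 0.4
-0.271 [-0.021  -0.2715  0.028 ] -3.17 0.1
-0.27 [-0.0207 -0.2713  0.0282] -5.34 0.03
33.5583
```

Solid contact at the stop. Now one seating push at the middle, then a look.

```bash
python3 - <<'E'
from h import *
y=-.13
bot.goto(P(-.10,y,.12),RT); bot.line_to(P(-.085,y,.027),max_speed=.15); bot.hold(.2)
f0=bot.current_contact_force()
for x in [-.065]+list(np.arange(-.057,-.048,.001)):
    bot.line_to(P(x,y,.027),max_speed=.05)
    f=bot.current_contact_force()-f0;fx=ex@f[:2]
    print(round(x,4),np.round(loc(bot.current_ee_pos()),4),round(fx,2))
    if fx<-5:break
bot.line_to(P(x-.03,y,.027),max_speed=.1); bot.line_to(P(x-.03,y,.10),max_speed=.2)
bot.goto(P(-.17,-.06,.22),RT)
w=bot.read_camera("wrist");np.savez("w4.npz",**{k:np.array(v) for k,v in w.items()})
cv2.imwrite("pics/w4.png",cv2.resize(w["pixels"][:190,120:520],None,fx=2,fy=2,interpolation=cv2.INTER_CUBIC));print(bot.current_clock())
E
```

```text
-0.065 [-0.0649 -0.13    0.0269] -0.79
-0.057 [-0.0567 -0.13    0.0271] 0.25
-0.056 [-0.0561 -0.13    0.027 ] 0.08
-0.055 [-0.0549 -0.13    0.027 ] -0.11
-0.054 [-0.0539 -0.13    0.027 ] -0.33
-0.053 [-0.053 -0.13   0.027] 0.16
-0.052 [-0.0525 -0.13    0.0269] -2.2
-0.051 [-0.0524 -0.13    0.0268] -6.68
39.3833
```

View pics/w4.png

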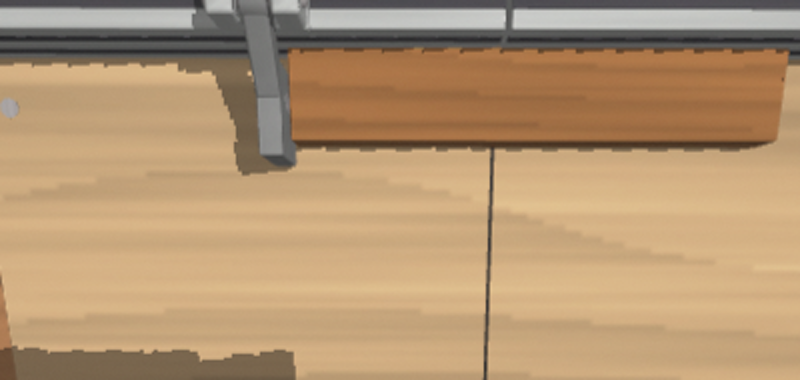

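The crop shows the stop down (259–295, 95–165), the batten end against it at column 290, and the batten's edges parallel to the fence. One numeric check on that picture and an overview of the bystanders, then hand in.

```bash
python3 - <<'E'
from h import *
c={k:v for k,v in np.load("w4.npz").items()}
px=lambda u,v:(120+u/2,v/2)
L,R=loc(ray(c,px(292,141),.038)),loc(ray(c,px(775,141),.038));d=R-L;print("front edge",L,R,"len",np.hypot(*d[:2]),"ang",np.arctan2(d[0],-d[1]))
a,b=loc(ray(c,px(310,50),.038)),loc(ray(c,px(785,50),.038));print("back edge",a,b)
print("blade top right front",loc(ray(c,px(282,156),.062)), "blade top left front",loc(ray(c,px(260,156),.062)))
hsv=cv2.cvtColor(c["pixels"],cv2.COLOR_BGR2HSV)
m=((hsv[...,1]>110)&(hsv[...,2]>60)).astype(np.uint8);m[:20]=0;m[80:]=0;m[:,:262]=0
for u in(275,320,380,440,490,500):
    r=np.where(m[:,u])[0];print(u,r.min(),r.max())
t=bot.read_camera("top");cv2.imwrite("pics/top1.png",t["pixels"])
o=cv2.imread("pics/top0.png")
for n,(x0,y0,x1,y1) in dict(offcut=(230,205,268,230),pencil=(325,226,380,240),short=(425,160,450,215),square=(145,212,195,252),tape=(180,160,202,186),glue_jar=(432,212,500,242)).items():
    print(n,np.abs(o[y0:y1,x0:x1].astype(int)-t["pixels"][y0:y1,x0:x1]).mean().round(2))
print(bot.current_clock())
E
```

```text
front edge [-4.40738334e-02  9.45469380e-05  3.80000000e-02] [-0.04426014 -0.25808033  0.038     ] len 0.2581749391934127 ang -0.0007216434950409086
back edge [-0.00036098 -0.0112232   0.038     ] [-0.00050955 -0.25694501  0.038     ]
blade top right front [-0.05521045  0.00124511  0.062     ] blade top left front [-0.05520228  0.01225057  0.062     ]
275 24 72
320 24 72
380 24 72
440 24 72
490 25 73
500 25 71
offcut 33.66
pencil 2.65
short 2.81
square 7.85
tape 3.23
glue_jar 2.69
39.4333
```

View pics/top1.png

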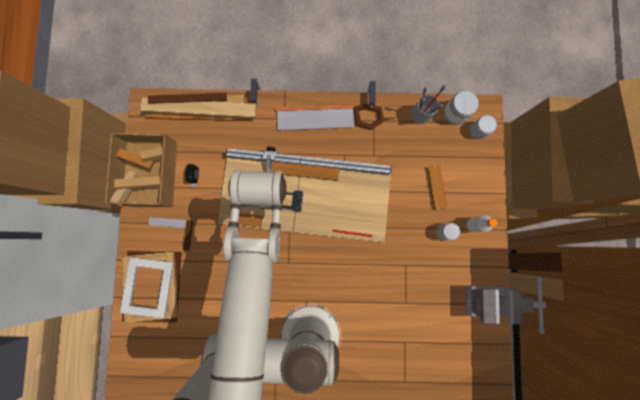

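```bash
python3 -c "
from h import *
bot.job_done()
print(bot.current_clock())"
```

```text
the job is handed in; nothing more can be done
the job is handed in; nothing more can be done
```

The flip stop is down, and the batten lies flush against the fence with its left end at the stop. I handed the job in at about 39 s on the robot's clock, with the gripper well above the board. No verdict is reported.

- **Stop:** I pressed it with closed fingertips until it went solid at tip height 62.3 mm (62 mm expected). It still showed down in the last wrist picture.
- **Batten:** I pushed it to the fence, then along it until the stop gave about 5 N, then gave a seating push at its middle.

Last checks:

| Check | Measured |
|---|---|
| Batten angle to fence | about 0.001 rad |
| Back edge from fence | about 0.5 mm |
| Left end from blade face | about 1 mm (limit 3 mm, camera good to about 2 mm) |

- **Bystanders:** the pencil, short batten, tape measure, glue bottle and jar look unchanged in the last top picture.
- **Not confirmed by the comparison:** the offcut area differed strongly because the robot's arm covered it. The last clear view of the offcut, taken before the push along the fence, showed it in place. The try square area also differed a little, which I put down to the arm's shadow.
- **Small disagreement:** contact at the fence came about 2.5 mm further in than I computed, assuming fingertips 20 mm deep. I relied on the contact.

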